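Stand up the tipped canister and take off its cap

ROBOT

A 6-joint arm with a two-finger parallel gripper is mounted at the origin on a cart in front of the work surface, level with it; the furniture and walls round the work are solid. World frame = base frame: x ahead of the robot, y to its left, z up, the work surface at z = 0. Lengths are in m, angles in rad, forces in N, time in s.
With the tool pointing down it reaches from about 0.35 to 0.8 m from the base axis. Payload 7.3 kg.
Tool frame: the origin (TCP) lies at the very end of the fingers, on their centre line; the grasp point (between the pads) lies env.tcp_to_grasp behind it (env.tcp_to_grasp is the distance from the TCP to the grasp point, in m); z points along the fingers, y is the line along which they close (so a half turn about z gives the same grasp; the last joint's range is limited). The gripper opens to 85 mm and grips with 20 to 120 N. Pads are 22 mm wide; open, the fingers measure 114 mm over their backs; the gripper's body (76 mm by 85 mm) begins 54 mm behind the grasp point. The pads swing forward as they close: fully open they stand 13 mm farther back than shut.
Start: joints at [-1.448, 0.342, 1.524, -0, 1.275, -0.146], TCP at [0.139, -0.506, 0.231] pointing down, gripper open.
Joint ranges: [-2.53, 2.53], [-0.77, 2.02], [0.04, 2.7], [-1, 4.14], [0.28, 2.66], [-3.11, 3.11]. Speed limits (rad/s): [2.57, 2.57, 3.14, 3.14, 3.14, 3.14].

INTERFACE

Orientations are given as a 3x3 rotation matrix whose columns are the frame's x, y, z axes.
In Python, from station import env, vision gives the robot as it stands.
- The arm moves only by the tool servo_tool, never from a script. Its argument "plan" is one flat list of numbers, 4 for each row, row after row: the shift along the tool's x, y, z scaled (see below), then the turn about the tool's z scaled (see below). In form: [dx, dy, dz, turn, dx, dy, dz, turn, ...]. A call has 1 to 20 rows; each row shifts and turns the commanded pose from where the row before left it, along the tool's axes as they then stand; what a row does not reach is not made up. The controller multiplies each number of a shift by 0.6 m and each number of a turn by 90 degrees. A row lasts 1/8 s, in which the tool goes at most 62.5 mm and 10.7 degrees, less where a joint would pass 70% of its speed; a pose out of reach is approached as far as the arm can. A call with a number of a shift or a turn outside -1 to 1 is refused whole. A call with a gripper value outside its range is refused whole. "fingers" is the opening, from -1 (shut) to 1 (fully open), set as the call begins (left out, the last holds). The fingers move at their own pace and stop on an object; the grip force is fixed at half the most. Time passes only in rows, so rows that do not move let the fingers close. It gives the time, the measured TCP pose, the force, the opening and the grip force at its end, in the units of the state.
- env.state(): the state, without advancing time (a new reading comes with each control period).
- vision.snapshot(name): name is "scene" or "top" or "wrist"; returns a dict with "color" (384x512x3 uint8, red, green, blue), "intrinsics" (3x3 intrinsics, pixels), "world_from_camera" (4x4, takes a point from camera to world coordinates); the wrist camera has in their place "mount" (4x4, takes a point from camera to tool coordinates, whose origin is the TCP and whose axes are the flange's). Camera axes: x right, y down, z forward; pixel columns grow to the right and rows downward; lengths in m; the calibration is good to about 2 mm. A picture is of the moment at which its call begins: read the wrist's pose just before it. There is no depth.
- env.sign_off(): hands the job in; it is judged then, once.
Trained networks look in a picture, given as the dict that the camera call returned (one of the last four; its "shot" number tells which), for a name from the list of things; names that differ only in an ending like _2 or _b are one class to them, and where a whole thing is asked for, a point or a joint stands for the part that bears it (a point fixed in the world has none). Each returns a list of dicts, best first, with "conf" (0 to 1); they miss things now and then, are a little off and sometimes report something else, mostly with a low value. They report only what shows in the picture. A call takes as long as a camera call.
- vision.look_for(picture, query): "rect" ([left, top, right, bottom] in pixels, round what is visible of it).
The state is a dict: "time": time; "joint_pos": joint angles; "joint_velocities": joint speeds; "joint_torque": joint torques, N m; "ee_pos": TCP position; "ee_rot": TCP orientation; "force": force on the tool from outside, world axes, zero at the start; "moment": the same for the moment, N m; "grip_width": finger opening in m; "grip_force": force on a finger pad.
Only numpy, scipy, OpenCV 4.12 (cv2) and the standard library are available. Lean on these libraries where they do the work, as an engineer would, in place of code of your own. Each camera call takes 0.05 s, during which the arm holds its last target. There are 200 camera calls.

TASK

One of the three square canisters in the wooden rack has tipped over: stand it upright on its base in the rack, between its two neighbours, without knocking those about or disturbing the other things on the bench. Then, with the rack bracing the canister against turning, unscrew its tight cap anticlockwise until the lugs come free (about a sixth of a turn), and lift it straight off. Finish while still holding the cap level over the open mouth with a gap of about two centimetres between its edge and the rim; do not put it down or let go.

Things in the scene. Friction and masses are not known exactly. Their poses are not given: they have to be found in the camera images.
- rack: Fixed wooden rack on the bench: a lane for square canisters. Origin under its centre, on the bench; its y axis runs along the lane, z up. Floor of the lane 8 mm above the bench, 60 mm wide (x) and 360 mm long (y) between two rails and two end blocks, each 12 mm thick, whose tops are 30 mm above the bench.
- canister_mid (a point): The tipped canister: grey metal, square body 56 x 56 x 70 mm, about 0.3 kg, 102 mm long with its cap. Point at the centre of the body (35 mm from the base); z axis from base to mouth. At the start it lies on a flat side in the lane, z along the rack's -y, its own y up. Pinched lightly across the cap (7 N) and raised, it swings upright between the pads. The rails keep it, standing, from turning.
- mouth (a point): Centre of that canister's mouth, under the cap: rim of its neck (34 mm in diameter), 60 mm from the body's centre along its z. Three ledges round the neck hold the cap's lugs. A sprung rubber seal on the rim presses the cap up with about 8 N, so that it turns tightly (some 0.2 N m); when the lugs are free the seal lifts the cap by about 3 mm and it can be pulled straight off.
- cap_mid (a point): Its loose round ribbed metal cap, 55 mm in diameter, 24 mm high, 45 g. Point at its centre; z to its closed top. Screwed on, this is 55 mm from the canister's centre along z, x axes parallel, with a gap of 8 mm between skirt and body. Free after 0.8 to 1.2 rad anticlockwise (seen from above) against the canister; blocked clockwise and beyond 1.2 rad.
- can_left_mid (a point): Standing neighbour at the rack's +y end: the same make and size (56 x 56 mm, 102 mm high with its cap), closed. Point at the centre of its body, 35 mm above its base. Not to be disturbed.
- can_right_mid (a point): Standing neighbour at the rack's -y end, the same. Not to be disturbed.
- tape: Tape measure lying behind the rack, 64 x 66 x 34 mm, origin under its centre. A bystander.
- spanner: Adjustable spanner lying behind the rack, 49 x 188 x 12 mm, origin under its centre. A bystander.
- rivets: Round lidded tin to the left, 78 mm in diameter, 44 mm high, origin under its centre. A bystander.

How it is judged:
By the outcome, as a careful person would: the job done as asked, in the order asked, and still so for the second after the job is handed in, while the arm keeps its last pose, push and grip.
It also fails if it takes over 48 s, if anything falls off the work surface, if the arm or the gripper's body presses on something with over 40 N, if the wrist force passes 120 N, or if a joint passes its speed limit or range.

## Working session

There is one attempt and no reset: what is moved stays moved. The work goes in short steps, Python scripts to look and compute and a tool call to move; the robot and the scene stay as the last step left them, time stands still between calls to the robot, and variables do not carry over. Pictures are saved under pics/ and viewed, at most 10 in all, crops included, and the job is handed in when it is done.

Besides the shell and the picture viewer there is one more tool, called by a JSON object that holds its "fn" and its "kwargs", one argument or row to a line. servo_tool: Moves the arm, as the interface text tells. Its arguments: {"type":"object","properties":{"plan":{"type":"array","items":{"type":"number","minimum":-1,"maximum":1}},"fingers":{"type":"number"}},"required":["plan"]}

```bash
mkdir -p pics; ls
cat > h.py <<'E'
from station import env, vision
import numpy as np, cv2
def ray(s,u,v):
    K=np.array(s["intrinsics"]);T=np.array(s["world_from_camera"])
    d=T[:3,:3]@np.linalg.solve(K,[u,v,1.]);return T[:3,3],d
def onz(s,u,v,z):
    o,d=ray(s,u,v);return (o+d*(z-o[2])/d[2]).round(4)
def proj(s,p):
    K=np.array(s["intrinsics"]);T=np.linalg.inv(np.array(s["world_from_camera"]))
    q=K@(T[:3,:3]@np.array(p)+T[:3,3]);return (q[:2]/q[2]).round(1)
def save(s,n,crop=None,f=1):
    im=cv2.cvtColor(np.array(s["color"]),cv2.COLOR_RGB2BGR)
    if crop: a,b,c,d=crop; im=im[b:d,a:c]
    if f!=1: im=cv2.resize(im,None,fx=f,fy=f,interpolation=cv2.INTER_CUBIC)
    cv2.imwrite("pics/"+n+".png",im)
E
python3 - <<'E'
from h import *
np.set_printoptions(precision=4,suppress=True)
print(env.tcp_to_grasp,env.state())
for n in("top","scene"):
    s=vision.snapshot(n);save(s,n+"0",f=1.5)
    print(n,np.array(s["intrinsics"]),np.array(s["world_from_camera"]))
    for q in("rack","canister_mid","cap_mid","can_left_mid","can_right_mid","tape","spanner","rivets"):
        print(q,[(np.round(d["rect"],1).tolist(),round(d["conf"],2)) for d in vision.look_for(s,q)[:4]])
E
```

```text
pics
0.0187 {'time': 0.0, 'joint_pos': array([-1.448 ,  0.3427,  1.525 , -0.    ,  1.2754, -0.146 ]), 'joint_velocities': array([-0.0012,  0.0003,  0.0027,  0.0012, -0.0003, -0.0009]), 'joint_torque': array([  0.0023, -43.3666, -24.6011,   0.    ,   0.0078,   0.    ]), 'ee_pos': array([ 0.1394, -0.5057,  0.2306]), 'ee_rot': array([[ 0.9641,  0.2656, -0.0002],
       [ 0.2656, -0.9641,  0.0015],
       [ 0.0002, -0.0015, -1.    ]]), 'force': array([-0.3716,  0.6127,  0.1809]), 'moment': array([-0.0169,  0.0118,  0.0414]), 'grip_force': 0.0, 'grip_width': 0.08583477832179726}
top [[436.0034   0.     248.6488]
 [  0.     436.0034 196.5353]
 [  0.       0.       1.    ]] [[-0.1782 -0.9188  0.3521  0.1972]
 [-0.984   0.1673 -0.0614  0.4316]
 [-0.0025 -0.3574 -0.934   1.1578]
 [ 0.      0.      0.      1.    ]]
rack []
canister_mid [([269.0, 212.5, 299.5, 235.0], 0.76)]
cap_mid [([293.1, 213.4, 306.1, 238.1], 0.77)]
can_left_mid [([215.3, 209.1, 236.9, 235.1], 0.82)]
can_right_mid [([324.9, 208.0, 350.7, 233.6], 0.95)]
tape [([310.4, 137.9, 333.1, 163.2], 0.7)]
spanner [([246.6, 136.3, 266
[... 211 characters left out ...]
0.       0.       1.    ]] [[ 0.8481 -0.4068  0.3395  0.2538]
 [-0.5297 -0.6638  0.528  -0.1425]
 [ 0.0106 -0.6277 -0.7784  0.8723]
 [ 0.      0.      0.      1.    ]]
rack [([224.1, 192.5, 305.3, 319.8], 0.71), ([242.0, 226.3, 274.5, 257.8], 0.15)]
canister_mid [([243.8, 226.6, 271.2, 255.0], 0.87)]
cap_mid [([250.3, 243.0, 276.2, 267.9], 0.76)]
can_left_mid [([226.8, 176.0, 253.2, 217.8], 0.8), ([265.9, 267.8, 296.6, 308.3], 0.61)]
can_right_mid [([267.1, 267.6, 293.1, 308.0], 0.8)]
tape [([343.0, 239.6, 373.6, 268.1], 0.9)]
spanner [([279.2, 195.8, 343.0, 211.9], 0.86), ([242.1, 224.9, 272.7, 254.5], 0.56)]
rivets [([168.3, 153.3, 196.5, 184.2], 0.86), ([242.8, 223.7, 271.2, 256.7], 0.5)]
```

Run:
```python
from h import *
s=vision.snapshot("top");save(s,"t",(190,120,370,300),3.3);
s2=vision.snapshot("scene");save(s2,"s",(200,160,350,330),3.5)
for n,c in (("cap",(293.1,213.4,306.1,238.1)),):
  print(onz(s,299.5,225.7,.036))
for u in((225,222),(338,220)): print(onz(s,*u,.08))
```

```text
[0.5131 0.2385 0.036 ]
[0.545  0.4336 0.08  ]
[0.4979 0.1445 0.08  ]
```

View pics/t.png

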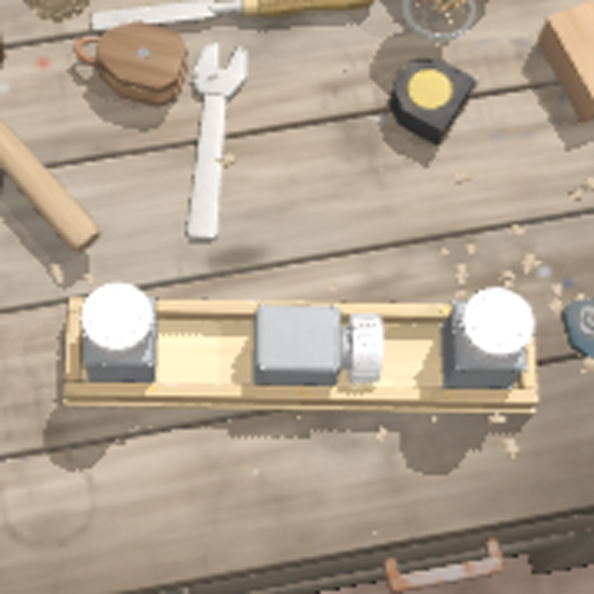

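View pics/s.png

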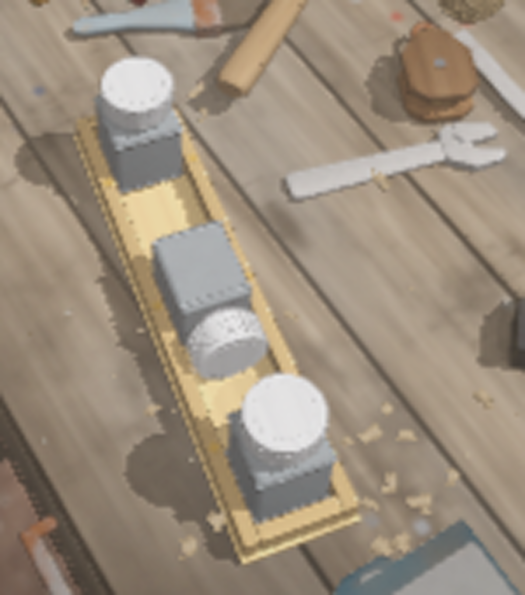

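The pictures show the rack lane running nearly along world y. The tipped canister lies mid-lane at about (290,345) in the top crop, with its cap at (365,347) towards the right neighbour. The neighbours' cap tops are at (118,318) and (497,321). Next I'll fit the rack pose.

Run:
```python
from h import *
np.set_printoptions(precision=4,suppress=True)
s=vision.snapshot("top");c=vision.snapshot("scene")
T=lambda u,v:(190+u/3.3,120+v/3.3); S=lambda u,v:(200+u/3.5,160+v/3.5)
def tri(a,b):
    (o1,d1),(o2,d2)=ray(s,*a),ray(c,*b)
    A=np.stack([d1,-d2],1);x=np.linalg.lstsq(A,o2-o1,rcond=None)[0]
    p,q=o1+d1*x[0],o2+d2*x[1];return (p+q)/2,np.linalg.norm(p-q)
print("L",onz(s,*T(118,318),.11),onz(c,*S(137,85),.11),tri(T(118,318),S(137,85)))
print("R",onz(s,*T(497,321),.11),onz(c,*S(285,411),.11),tri(T(497,321),S(285,411)))
for n,p in dict(tl=(68,298),tr=(533,308),br=(535,403),bl=(65,398)).items(): print(n,onz(s,*T(*p),.03))
for n,p in dict(tl=(78,122),br=(358,512),bl=(242,552)).items(): print(n,onz(c,*S(*p),.03))
# lying cap: rim edges & body top
for n,p in dict(a=(256,305),b=(338,306),d=(339,368),e=(258,368)).items(): print("body",n,onz(s,*T(*p),.064))
for n,p in dict(a=(202,222),b=(250,290),d=(186,312),e=(152,245)).items(): print("bodyS",n,onz(c,*S(*p),.064))
print("capface",onz(c,*S(229,344),.036), "top-silh y", onz(s,*T(350,345),.064),onz(s,*T(382,345),.05))
```

```text
L [0.5497 0.4293 0.11  ] [0.5516 0.4284 0.11  ] (array([0.5511, 0.4292, 0.1087]), np.float64(0.0018656378365639404))
R [0.4954 0.1442 0.11  ] [0.4966 0.1438 0.11  ] (array([0.4962, 0.144 , 0.1094]), np.float64(0.0011697052921701464))
tl [0.6013 0.4671 0.03  ]
tr [0.5238 0.0902 0.03  ]
br [0.4452 0.1097 0.03  ]
bl [0.5171 0.4821 0.03  ]
tl [0.5213 0.479  0.03  ]
br [0.5226 0.0874 0.03  ]
bl [0.442  0.1056 0.03  ]
body a [0.5562 0.3184 0.064 ]
body b [0.5436 0.2539 0.064 ]
body d [0.4929 0.2641 0.064 ]
body e [0.5044 0.327  0.064 ]
bodyS a [0.5442 0.3211 0.064 ]
bodyS b [0.5427 0.2528 0.064 ]
bodyS d [0.494  0.2615 0.064 ]
bodyS e [0.502 0.323 0.064]
capface [0.515  0.2365 0.036 ] top-silh y [0.5099 0.2515 0.064 ] [0.5093 0.2238 0.05  ]
```

{"fn": "servo_tool", "kwargs": {
  "plan": [0.066,-0.043,0,0,0.066,-0.043,0,0,0.066,-0.043,0,0,0.066,-0.043,0,0,0.066,-0.043,0,0,0.066,-0.043,0,0,0.066,-0.043,0,0,0.066,-0.043,0,0,0.066,-0.043,0,0,0.066,-0.043,0,0,0.03,-0.066,0,0,0.03,-0.066,0,0,0.03,-0.066,0,0,0.03,-0.066,0,0,0.03,-0.066,0,0,0.03,-0.066,0,0,0.03,-0.066,0,0,0.03,-0.066,0,0,0.03,-0.066,0,0],
  "fingers": 0.65
}}

```text
time: 3.48
ee_pos: [0.5144, 0.2358, 0.2313]
ee_rot: [[0.964, 0.266, 0.0], [0.266, -0.964, -0.0], [0.0, 0.0, -1.0]]
force: [0.2, -0.6, -0.8]
grip_width: 0.0705
grip_force: 0.0
```

{"fn": "servo_tool", "kwargs": {
  "plan": [0,0,0,-0.117,0,0,0,-0.117,0,0,0,-0.117,0,0,0,-0.117,0,0,0,-0.117,0,0,0,-0.119,0,0,0,0]
}}

```text
time: 4.35
ee_pos: [0.5142, 0.2344, 0.2312]
ee_rot: [[0.197, 0.981, -0.0], [0.981, -0.197, -0.0], [-0.0, -0.0, -1.0]]
force: [-0.3, -0.2, -0.1]
grip_width: 0.0707
grip_force: 0.0
```

Run:
```python
from h import *
np.set_printoptions(precision=4,suppress=True)
st=env.state();w=vision.snapshot("wrist");save(w,"w1",f=1.5)
M=np.eye(4);M[:3,:3]=st["ee_rot"];M[:3,3]=st["ee_pos"];w["world_from_camera"]=M@np.array(w["mount"])
print(np.array(w["mount"]),np.array(w["intrinsics"]))
print("predicted cap",proj(w,(.5128,.2364,.0635)),"R cap",proj(w,(.4957,.144,.11)))
for q in("cap_mid","canister_mid"):print(q,[(np.round(d["rect"],1),d["conf"]) for d in vision.look_for(w,q)[:3]])
```

```text
[[-0.0008 -0.9466 -0.3225  0.0844]
 [ 1.     -0.0007 -0.0003  0.0001]
 [ 0.0001 -0.3225  0.9466 -0.1419]
 [ 0.      0.      0.      1.    ]] [[312.1278   0.     256.5488]
 [  0.     312.1278 186.0639]
 [  0.       0.       1.    ]]
predicted cap [254.7 164.9] R cap [256.1 270. ]
cap_mid [(array([229.6, 143.7, 280. , 175.5]), 0.78)]
canister_mid [(array([228.1,  71. , 284.1, 152.8]), 0.58)]
```

View pics/w1.png

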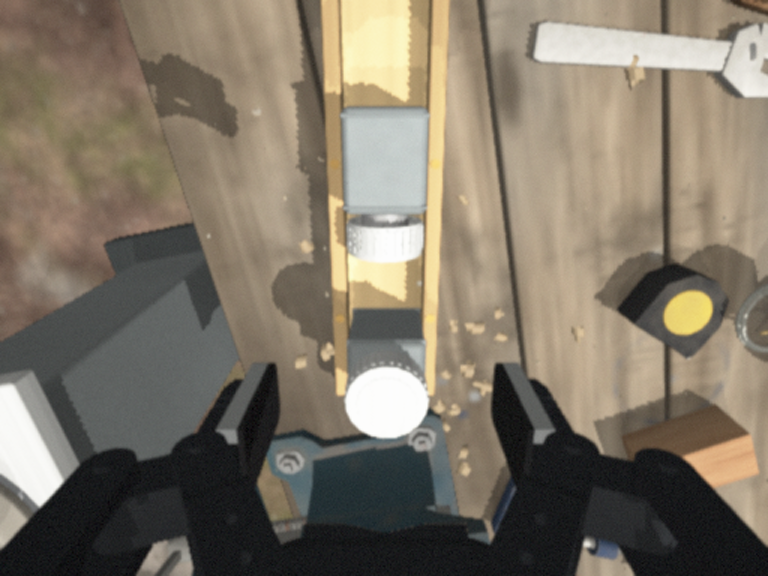

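Run:
```python
from h import *
st=env.state();w=vision.snapshot("wrist");save(w,"w2",(215,125,300,190),8)
M=np.eye(4);M[:3,:3]=st["ee_rot"];M[:3,3]=st["ee_pos"];w["world_from_camera"]=M@np.array(w["mount"])
R=st["ee_rot"]
for n,(u,v,z) in dict(far=(257.7,174.7,.0635),near=(257.7,152,.0635),bodytopedge=(257.7,139,.064),bodybase=(257,71,.064),Rcap=(257.7,268,.11)).items():
    print(n, (R.T@(onz(w,u,v,z)-st["ee_pos"]))[:2].round(4))
```

```text
far [-0.0088  0.0012]
near [0.0152 0.0013]
bodytopedge [0.0285 0.0012]
bodybase [0.092  0.0005]
Rcap [-0.09    0.0011]
```

View pics/w2.png

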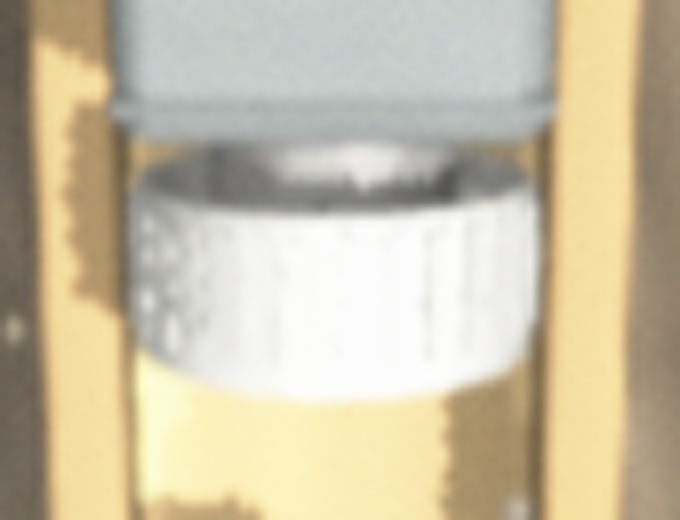

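{"fn": "servo_tool", "kwargs": {
  "plan": [0.0053,0.002,0.06,0,0,0,0.08,0,0,0,0.08,0,0,0,0.07,0,0,0,0.02,0,0,0,0,0]
}}

```text
time: 5.3
ee_pos: [0.5162, 0.2373, 0.0454]
ee_rot: [[0.196, 0.981, -0.0], [0.981, -0.196, -0.0], [-0.0, -0.0, -1.0]]
force: [-0.2, 1.0, 0.4]
grip_width: 0.0705
grip_force: 0.0
```

{"fn": "servo_tool", "kwargs": {
  "plan": [0,0,0.005,0,0,0,0.005,0,0,0,0.003,0,0,0,0,0]
}}

```text
time: 5.8
ee_pos: [0.5161, 0.2372, 0.0376]
ee_rot: [[0.195, 0.981, 0.0], [0.981, -0.195, -0.0], [0.0, 0.0, -1.0]]
force: [-0.2, 0.2, 0.4]
grip_width: 0.0704
grip_force: 0.0
```

{"fn": "servo_tool", "kwargs": {
  "plan": [0,0,0.003,0,0,0,0.003,0,0,0,0.003,0]
}}

```text
time: 6.18
ee_pos: [0.516, 0.2372, 0.0319]
ee_rot: [[0.195, 0.981, -0.0], [0.981, -0.195, -0.0], [-0.0, -0.0, -1.0]]
force: [-0.6, 0.6, 0.1]
grip_width: 0.0703
grip_force: 0.0
```

{"fn": "servo_tool", "kwargs": {
  "plan": [0,0,0.003,0,0,0,0,0]
}}

```text
time: 6.42
ee_pos: [0.5159, 0.2372, 0.03]
ee_rot: [[0.195, 0.981, -0.0], [0.981, -0.195, -0.0], [-0.0, -0.0, -1.0]]
force: [-0.1, 0.2, -0.3]
grip_width: 0.0704
grip_force: 0.0
```

{"fn": "servo_tool", "kwargs": {
  "plan": [0,0,0.003,0,0,0,0,0]
}}

```text
time: 6.68
ee_pos: [0.516, 0.2372, 0.0283]
ee_rot: [[0.195, 0.981, -0.0], [0.981, -0.195, -0.0], [-0.0, -0.0, -1.0]]
force: [-0.1, -0.1, -0.5]
grip_width: 0.0704
grip_force: 0.0
```

{"fn": "servo_tool", "kwargs": {
  "plan": [0,0,0.002,0,0,0,0,0,0,0,0,0],
  "fingers": 0.32
}}

```text
time: 7.05
ee_pos: [0.5157, 0.2372, 0.0272]
ee_rot: [[0.195, 0.981, -0.001], [0.981, -0.195, -0.0], [-0.0, -0.001, -1.0]]
force: [-1.3, 0.2, -0.6]
grip_width: 0.0566
grip_force: 0.7
```

{"fn": "servo_tool", "kwargs": {
  "plan": [0,0,0,0,0,0,0,0],
  "fingers": 0.28
}}

```text
time: 7.3
ee_pos: [0.5158, 0.2372, 0.0273]
ee_rot: [[0.195, 0.981, -0.001], [0.981, -0.195, -0.0], [-0.0, -0.0, -1.0]]
force: [-2.0, -0.3, 2.0]
grip_width: 0.0546
grip_force: 1.2
```

{"fn": "servo_tool", "kwargs": {
  "plan": [0,0,0,0,0,0,0,0],
  "fingers": 0.25
}}

```text
time: 7.55
ee_pos: [0.5158, 0.2373, 0.0274]
ee_rot: [[0.195, 0.981, -0.0], [0.981, -0.195, -0.0], [-0.0, -0.0, -1.0]]
force: [-3.8, 0.9, 4.5]
grip_width: 0.0539
grip_force: 11.5
```

{"fn": "servo_tool", "kwargs": {
  "plan": [0,0,0,0,0,0,0,0],
  "fingers": 0.2
}}

```text
time: 7.8
ee_pos: [0.5157, 0.2373, 0.0277]
ee_rot: [[0.195, 0.981, -0.0], [0.981, -0.195, -0.0], [-0.0, -0.0, -1.0]]
force: [-6.4, 0.6, 8.1]
grip_width: 0.0521
grip_force: 58.0
```

{"fn": "servo_tool", "kwargs": {
  "plan": [0,0,0,0,0,0,0,0,0,0,0.003,0,0,0,0,0],
  "fingers": 0.42
}}

```text
time: 8.3
ee_pos: [0.5161, 0.2371, 0.0252]
ee_rot: [[0.195, 0.981, -0.0], [0.981, -0.195, -0.0], [-0.0, -0.0, -1.0]]
force: [0.7, 1.1, 0.7]
grip_width: 0.0604
grip_force: 0.0
```

{"fn": "servo_tool", "kwargs": {
  "plan": [0,0,0.003,0,0,0,0,0]
}}

```text
time: 8.55
ee_pos: [0.5162, 0.2372, 0.0248]
ee_rot: [[0.195, 0.981, 0.001], [0.981, -0.195, 0.0], [0.0, 0.001, -1.0]]
force: [-2.0, -1.9, 9.5]
grip_width: 0.0606
grip_force: 4.9
```

{"fn": "servo_tool", "kwargs": {
  "plan": [0,0,0.003,0,0,0,0,0]
}}

```text
time: 8.8
ee_pos: [0.5163, 0.2372, 0.0247]
ee_rot: [[0.195, 0.981, 0.001], [0.981, -0.195, 0.0], [0.0, 0.001, -1.0]]
force: [-6.9, -3.4, 24.1]
grip_width: 0.0608
grip_force: 12.0
```

{"fn": "servo_tool", "kwargs": {
  "plan": [0,0,-0.008,0,0,0,0,0]
}}

```text
time: 9.05
ee_pos: [0.5163, 0.2373, 0.0269]
ee_rot: [[0.195, 0.981, 0.001], [0.981, -0.195, 0.0], [0.0, 0.001, -1.0]]
force: [-0.0, 0.8, -0.3]
grip_width: 0.0609
grip_force: 0.0
```

{"fn": "servo_tool", "kwargs": {
  "plan": [0,0,0,0,0,0,0,0,0,0,0,0],
  "fingers": 0.26
}}

```text
time: 9.43
ee_pos: [0.516, 0.2373, 0.0265]
ee_rot: [[0.195, 0.981, -0.0], [0.981, -0.195, -0.0], [-0.0, -0.0, -1.0]]
force: [-1.8, 0.2, 2.7]
grip_width: 0.0538
grip_force: 6.1
```

{"fn": "servo_tool", "kwargs": {
  "plan": [0,0,0,0,0,0,-0.004,0,0,0,-0.004,0,0,0,-0.004,0,0,0,0,0],
  "fingers": 0.24
}}

```text
time: 10.05
ee_pos: [0.516, 0.2371, 0.0339]
ee_rot: [[0.195, 0.981, -0.0], [0.981, -0.195, -0.0], [-0.0, 0.0, -1.0]]
force: [0.2, -0.8, -3.6]
grip_width: 0.0531
grip_force: 16.2
```

{"fn": "servo_tool", "kwargs": {
  "plan": [0,0,-0.008,0,0,0,-0.014,0,0,0,-0.016,0,0,0,-0.016,0,0,0,-0.016,0,0,0,-0.016,0,0,0,-0.014,0,0,0,-0.01,0,0,0,-0.005,0,0,0,0,0]
}}

```text
time: 11.3
ee_pos: [0.516, 0.2372, 0.1029]
ee_rot: [[0.195, 0.981, 0.0], [0.981, -0.195, -0.0], [-0.0, 0.0, -1.0]]
force: [-0.3, 0.2, -4.6]
grip_width: 0.0532
grip_force: 14.9
```

Run:
```python
from h import *
s=vision.snapshot("scene");save(s,"s2",(200,160,350,330),3.5)
```

```text
(no output)
```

View pics/s2.png

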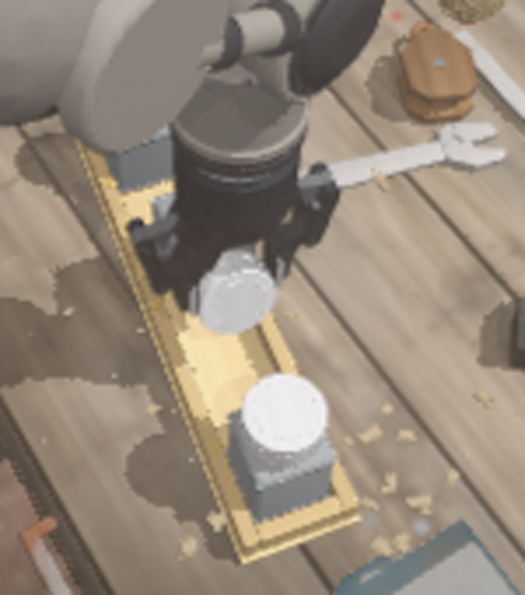

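The canister is held by its cap and still roughly horizontal, with the cap face at (237,300). I'll ease the grip so that it swings.

{"fn": "servo_tool", "kwargs": {
  "plan": [0,0,0,0,0,0,0,0],
  "fingers": 0.25
}}

```text
time: 11.6
ee_pos: [0.5159, 0.2373, 0.1025]
ee_rot: [[0.195, 0.981, -0.001], [0.981, -0.195, -0.0], [-0.0, -0.001, -1.0]]
force: [0.8, -0.7, -5.2]
grip_width: 0.0533
grip_force: 5.5
```

{"fn": "servo_tool", "kwargs": {
  "plan": [0,0,0,0,0,0,0,0],
  "fingers": 0.255
}}

```text
time: 11.85
ee_pos: [0.5164, 0.2373, 0.1033]
ee_rot: [[0.195, 0.981, 0.001], [0.981, -0.195, 0.0], [0.0, 0.001, -1.0]]
force: [-0.0, 0.2, -0.3]
grip_width: 0.0537
grip_force: 0.0
```

Run:
```python
from h import *
print(env.state()["moment"],env.state()["force"])
s=vision.snapshot("scene");save(s,"s3",(200,160,350,330),3.5)
```

```text
[-0.01347128  0.03937928  0.03024144] [-0.04239125  0.19137581 -0.29377039]
```

View pics/s3.png

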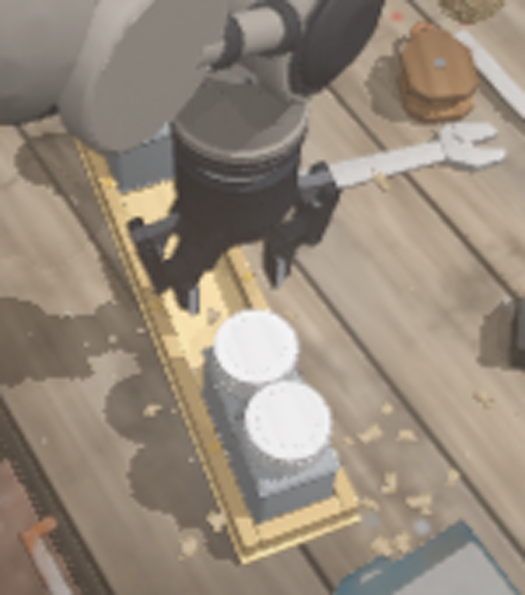

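The canister slipped out and appears to stand upright close to the right neighbour: its cap is at (255,345) and the neighbour's at (288,420). I need to measure both.

```bash
cat > m.py <<'E'
from h import *
import sys
st=env.state();w=vision.snapshot("wrist")
M=np.eye(4);M[:3,:3]=st["ee_rot"];M[:3,3]=st["ee_pos"];w["world_from_camera"]=M@np.array(w["mount"])
C=np.array([.5227,.2864]);u=np.array([.194,.981]);x=np.array([.981,-.194])
for n,s in(("scene",vision.snapshot("scene")),("top",vision.snapshot("top")),("wrist",w)):
    im=np.array(s["color"]).astype(int)
    m=((im.min(2)>215)).astype(np.uint8)
    k,l,b,c=cv2.connectedComponentsWithStats(m)
    for i in range(1,k):
        if b[i][4]<100: continue
        cnt=max(cv2.findContours((l==i).astype(np.uint8),cv2.RETR_EXTERNAL,cv2.CHAIN_APPROX_NONE)[0],key=len)
        e=cv2.fitEllipse(cv2.convexHull(cnt)); p=onz(s,*e[0],.11)[:2]
        print(n,np.round(e[0],1),np.round(e[1],1),b[i][4],p,"lane xy",((p-C)@x).round(4),((p-C)@u).round(4))
    for q in("cap_mid","can_right_mid","canister_mid"):print(n,q,[(np.round(d["rect"],1).tolist(),round(d["conf"],2)) for d in vision.look_for(s,q)[:3]])
save(w,"wl",(150,100,360,380),2)
E
python3 m.py
```

```text
scene [272.6 258.6] [20.1 23.2] 374 [0.5057 0.1937] lane xy 0.0013 -0.0942
scene [281.8 279.7] [21.5 23.8] 411 [0.4944 0.1388] lane xy 0.0009 -0.1503
scene [141.9 371.6] [4.2 6.2] 109 [0.1635 0.1223] lane xy -0.3205 -0.2307
scene cap_mid [([262.0, 243.8, 284.5, 273.2], 0.65)]
scene can_right_mid [([268.7, 270.2, 296.6, 308.8], 0.69)]
scene canister_mid [([256.4, 262.9, 271.2, 290.1], 0.57)]
top [335.7  80.9] [17.8 28.9] 371 [0.8963 0.0544] lane xy 0.4115 -0.1551
top [328.3 104.4] [16.6 19.6] 225 [0.8238 0.0943] lane xy 0.3326 -0.13
top [243.3 123. ] [ 4.7 39.6] 121 [0.8078 0.3386] lane xy 0.2696 0.1065
top [254.5 161. ] [19.5 60.9] 404 [0.6887 0.3294] lane xy 0.1545 0.0744
top [224.8 215.3] [19.6 21.3] 335 [0.553  0.4312] lane xy 0.0016 0.1479
top [320.5 219.3] [14.9 16.3] 172 [0.4993 0.1955] lane xy -0.0053 -0.0937
top [480.4 369.3] [31.9 42.2] 714 [ 0.0933 -0.0724] lane xy -0.3516 -0.4353
top cap_mid [([308.6, 210.9, 326.8, 230.4], 0.51)]
top can_right_mid []
top canister_mid [([141.7, 253.8, 174.5, 283.7], 0.7), ([305.0, 226.9, 329.8, 235.8], 0.44), ([247.6, 137.0, 263.5, 192.2], 0.31)]
wrist [436.8  18.1] [14.9 51.9] 400 [0.6058 0.3285] lane xy 0.0734 0.0574
wrist [255.6 323.6] [ 69.7 102.1] 5196 [0.5081 0.1982] lane xy 0.0028 -0.0894
wrist cap_mid [([207.1, 266.3, 306.3, 354.9], 0.88)]
wrist can_right_mid []
wrist canister_mid []
```

View pics/wl.png

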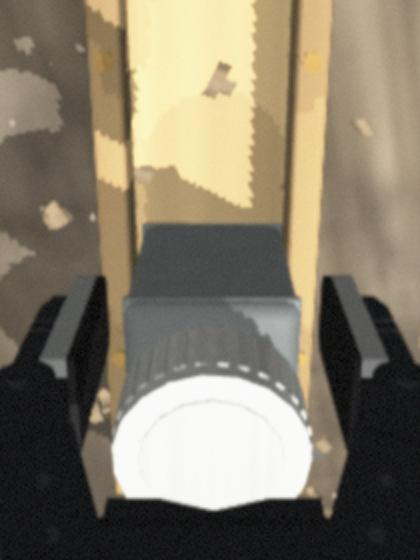

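The wrist view shows the canister standing square in the lane, cap centre at (212,455) in the crop. It touches the right neighbour, which shifted a few mm. I'll compare the neighbour with its start position and re-grasp the cap.

{"fn": "servo_tool", "kwargs": {
  "plan": [0,0,-0.02,0,0,0,-0.02,0,-0.024,0,0,0,-0.03,-0.0007,0,0,-0.02,0,0,0,0,0,0.02,0,0,0,0.02,0,0,0,0.02,0,0,0,0.015,0,0,0,0,0],
  "fingers": 0.65
}}

```text
time: 13.75
ee_pos: [0.5064, 0.1939, 0.0808]
ee_rot: [[0.195, 0.981, -0.002], [0.981, -0.195, -0.001], [-0.001, -0.002, -1.0]]
force: [0.4, -0.1, 0.5]
grip_width: 0.0705
grip_force: 0.0
```

Run:
```python
from h import *
c=vision.snapshot("scene")
C=np.array([.5227,.2864]);u=np.array([.194,.981]);x=np.array([.981,-.194])
for n in("s","s3"):
    im=cv2.imread(f"pics/{n}.png").min(2)
    m=(im>215).astype(np.uint8);k,l,b,_=cv2.connectedComponentsWithStats(m)
    for i in range(1,k):
        if b[i][4]<2500: continue
        cnt=max(cv2.findContours((l==i).astype(np.uint8),cv2.RETR_EXTERNAL,cv2.CHAIN_APPROX_NONE)[0],key=len)
        e=cv2.fitEllipse(cv2.convexHull(cnt));p=onz(c,200+e[0][0]/3.5,160+e[0][1]/3.5,.11)[:2]
        print(n,np.round(e[0],1),np.round(e[1],1),((p-C)@x).round(4),((p-C)@u).round(4))
```

```text
s [136.4  84. ] [50.5 66.7] 0.0007 0.146
s [284.7 412.6] [74.  81.4] 0.0014 -0.1459
s3 [255.6 346.1] [71.4 81.6] 0.0018 -0.0954
s3 [288.1 420.1] [76.  83.5] 0.0015 -0.1514
```

{"fn": "servo_tool", "kwargs": {
  "plan": [0,0,0,0,0,0,0,0,0,0,0,0],
  "fingers": 0.1
}}

```text
time: 14.18
ee_pos: [0.5072, 0.194, 0.0826]
ee_rot: [[0.195, 0.981, 0.001], [0.981, -0.195, 0.0], [0.001, 0.001, -1.0]]
force: [-1.9, 0.1, 5.3]
grip_width: 0.0529
grip_force: 62.7
```

{"fn": "servo_tool", "kwargs": {
  "plan": [0,0,-0.005,0,0,0,-0.003,0,0.01,0,0,0,0.02,0,0,0,0.028,0,0,0,0.028,0,0,0,0.028,0,0,0,0.024,0,0,0,0.012,0,0,0,0.005,0,0,0,0,0,0,0]
}}

```text
time: 15.55
ee_pos: [0.5251, 0.2848, 0.0866]
ee_rot: [[0.195, 0.981, -0.0], [0.981, -0.195, -0.0], [-0.0, -0.0, -1.0]]
force: [-0.7, -0.1, -4.0]
grip_width: 0.0525
grip_force: 63.3
```

{"fn": "servo_tool", "kwargs": {
  "plan": [0,0,0.004,0,0,0,0.004,0,0,0,0,0]
}}

```text
time: 15.92
ee_pos: [0.5252, 0.2846, 0.0827]
ee_rot: [[0.195, 0.981, 0.0], [0.981, -0.195, -0.0], [-0.0, 0.0, -1.0]]
force: [-3.2, -2.0, 3.7]
grip_width: 0.0529
grip_force: 63.9
```

{"fn": "servo_tool", "kwargs": {
  "plan": [0,0,0,0,0,0,0,0,0,0,-0.03,0,0,0,-0.045,0,-0.04,0,0,0,-0.06,0,0,0,-0.06,0,0,0,-0.05,0,0,0,-0.03,0,0,0,-0.01,0,0,0,0,0,0,0],
  "fingers": 0.65
}}

```text
time: 17.3
ee_pos: [0.4961, 0.1381, 0.1269]
ee_rot: [[0.195, 0.981, 0.0], [0.981, -0.195, 0.0], [0.0, 0.0, -1.0]]
force: [0.5, -0.3, 0.6]
grip_width: 0.0702
grip_force: 0.0
```

```bash
python3 m.py | grep -v '\[\]\|_mid'
```

```text
scene [282.2 282. ] [16.3 24. ] 283 [0.4919 0.1339] lane xy -0.0006 -0.1556
scene [144.5 369.2] [ 5.9 11.1] 106 [0.1691 0.1237] lane xy -0.3153 -0.2282
top [335.2  80.7] [17.5 30.3] 377 [0.8972 0.0557] lane xy 0.4121 -0.1537
top [328.  104.5] [17.  20.4] 268 [0.8237 0.0953] lane xy 0.3324 -0.1291
top [243.2 123. ] [ 4.8 39.8] 128 [0.8081 0.3389] lane xy 0.2698 0.1069
top [254.8 160.8] [18.9 61.2] 418 [0.6894 0.3286] lane xy 0.1553 0.0737
top [384.9 148.1] [ 4.8 50.3] 171 [ 0.6638 -0.0219] lane xy 0.1982 -0.2751
top [225.  215.2] [19.8 21.7] 342 [0.553  0.4306] lane xy 0.0017 0.1473
top [284.  215.8] [19.9 21.4] 342 [0.5248 0.2839] lane xy 0.0025 -0.002
top [379.9 370.7] [33.5 36.7] 777 [0.1305 0.1489] lane xy -0.3581 -0.211
wrist [254.7 237.8] [70.6 95.5] 4007 [0.495  0.1374] lane xy 0.0017 -0.1515
```

{"fn": "servo_tool", "kwargs": {
  "plan": [-0.001,-0.001,0.025,0,0,0,0.03,0,0,0,0.015,0,0,0,0,0]
}}

```text
time: 18.4
ee_pos: [0.4949, 0.1373, 0.0844]
ee_rot: [[0.195, 0.981, -0.001], [0.981, -0.195, -0.0], [-0.0, -0.001, -1.0]]
force: [0.8, 0.3, 0.2]
grip_width: 0.0707
grip_force: 0.0
```

{"fn": "servo_tool", "kwargs": {
  "plan": [0,0,0,0,0,0,0,0,0,0,0,0],
  "fingers": 0.24
}}

```text
time: 18.77
ee_pos: [0.4956, 0.1375, 0.0857]
ee_rot: [[0.195, 0.981, 0.001], [0.981, -0.195, 0.0], [0.0, 0.001, -1.0]]
force: [-2.4, 0.2, 6.4]
grip_width: 0.0538
grip_force: 42.5
```

{"fn": "servo_tool", "kwargs": {
  "plan": [0.002,0,0,0,0.003,0,0,0,0.003,0,0,0,0.001,0,0,0,0,0,0,0]
}}

```text
time: 19.4
ee_pos: [0.4965, 0.1415, 0.0865]
ee_rot: [[0.194, 0.981, 0.001], [0.981, -0.194, -0.002], [-0.002, 0.002, -1.0]]
force: [-3.9, -7.1, 14.4]
grip_width: 0.0536
grip_force: 43.6
```

{"fn": "servo_tool", "kwargs": {
  "plan": [0,0,-0.003,0,0,0,0,0,0,0,0,0]
}}

```text
time: 19.77
ee_pos: [0.4959, 0.1428, 0.0862]
ee_rot: [[0.195, 0.981, -0.001], [0.981, -0.195, -0.0], [-0.0, -0.001, -1.0]]
force: [-0.0, 1.0, -2.7]
grip_width: 0.0538
grip_force: 42.5
```

{"fn": "servo_tool", "kwargs": {
  "plan": [0,0,0,0,0,0,0,0,0,0,0,0],
  "fingers": 0.65
}}

```text
time: 20.15
ee_pos: [0.4964, 0.1427, 0.0868]
ee_rot: [[0.195, 0.981, 0.0], [0.981, -0.195, -0.0], [0.0, 0.0, -1.0]]
force: [-0.1, 0.2, 0.9]
grip_width: 0.0707
grip_force: 0.0
```

{"fn": "servo_tool", "kwargs": {
  "plan": [0,0,-0.03,0,0,0,-0.045,0,0.04,0,0,0,0.06,0,0,0,0.06,0,0,0,0.05,0,0,0,0.02,0,0,0,0.006,0,0,0,0,0,0,0]
}}

```text
time: 21.28
ee_pos: [0.5237, 0.2809, 0.1316]
ee_rot: [[0.195, 0.981, -0.0], [0.981, -0.195, -0.001], [-0.001, -0.0, -1.0]]
force: [-0.1, -0.1, 0.1]
grip_width: 0.0707
grip_force: 0.0
```

```bash
python3 m.py | grep -v '\[\]\|_mid'
```

```text
scene [237.4 183.5] [13.6 15.9] 130 [0.5491 0.4332] lane xy -0.0026 0.1491
scene [259.1 227.9] [15.9 21.6] 205 [0.5236 0.2817] lane xy 0.0018 -0.0044
scene [280.8 278.4] [21.4 23.4] 404 [0.4941 0.1425] lane xy -0.0001 -0.1467
scene [141.8 371.8] [3.6 5.2] 108 [0.1631 0.1221] lane xy -0.3209 -0.2309
top [335.7  80.9] [17.8 28.8] 372 [0.8962 0.0543] lane xy 0.4114 -0.1552
top [328.3 104.4] [16.6 19.6] 234 [0.8237 0.0943] lane xy 0.3325 -0.1301
top [243.3 123. ] [ 4.7 39.6] 121 [0.8078 0.3386] lane xy 0.2696 0.1065
top [254.5 161. ] [19.5 60.9] 405 [0.6887 0.3294] lane xy 0.1545 0.0744
top [224.8 215.3] [19.6 21.3] 335 [0.553  0.4312] lane xy 0.0016 0.1479
top [482.2 370.9] [26.7 35.1] 578 [ 0.0894 -0.0752] lane xy -0.3549 -0.4388
wrist [429.2  81.1] [23.6 93.7] 1030 [0.6242 0.3461] lane xy 0.088 0.0783
wrist [258.4 224.5] [83.3 94. ] 3790 [0.5258 0.2857] lane xy 0.0032 -0.0001
```

{"fn": "servo_tool", "kwargs": {
  "plan": [0.006,0.0013,0.025,0,0,0,0.035,0,0,0,0.02,0,0,0,0.004,0,0,0,0,0]
}}

```text
time: 22.5
ee_pos: [0.5255, 0.2851, 0.0813]
ee_rot: [[0.195, 0.981, 0.0], [0.981, -0.195, 0.0], [0.0, 0.0, -1.0]]
force: [0.4, 0.1, 0.2]
grip_width: 0.0706
grip_force: 0.0
```

{"fn": "servo_tool", "kwargs": {
  "plan": [0,0,0,0,0,0,0,0,0,0,0,0],
  "fingers": -0.2
}}

```text
time: 22.88
ee_pos: [0.5256, 0.2852, 0.0823]
ee_rot: [[0.195, 0.981, 0.001], [0.981, -0.195, 0.001], [0.001, 0.001, -1.0]]
force: [-1.4, -0.1, 5.7]
grip_width: 0.0526
grip_force: 62.8
```

{"fn": "servo_tool", "kwargs": {
  "plan": [0,0,0,-0.04,0,0,0,-0.06,0,0,0,-0.06,0,0,0,-0.06]
}}

```text
time: 23.38
ee_pos: [0.5259, 0.2852, 0.0823]
ee_rot: [[-0.152, 0.988, 0.002], [0.988, 0.152, 0.001], [0.0, 0.002, -1.0]]
force: [-1.1, 0.8, 4.2]
grip_width: 0.0529
grip_force: 62.8
```

Run:
```python
from h import *
s=env.state();print(s["moment"],s["force"],s["joint_pos"])
```

```text
[ 0.073998    0.0601111  -0.08953452] [-1.06378095  0.84780227  4.20078295] [3.68884331e-01 6.20187229e-01 1.50403150e+00 6.24477509e-06
 1.01527890e+00 2.16545381e-01]
```

{"fn": "servo_tool", "kwargs": {
  "plan": [0,0,0,-0.06,0,0,0,-0.06,0,0,0,-0.06,0,0,0,-0.06,0,0,0,-0.06,0,0,0,-0.06,0,0,0,-0.06,0,0,0,0,0,0,0,0]
}}

```text
time: 24.5
ee_pos: [0.525, 0.285, 0.0823]
ee_rot: [[-0.724, 0.69, 0.0], [0.69, 0.724, 0.0], [-0.0, 0.0, -1.0]]
force: [-4.7, -1.2, 7.4]
grip_width: 0.0525
grip_force: 63.2
```

Run:
```python
from h import *
s=env.state();print(s["moment"],s["force"],s["joint_pos"],np.degrees(np.arctan2(s["ee_rot"][1,0],s["ee_rot"][0,0])))
save(vision.snapshot("scene"),"s4",(200,160,350,330),3.5)
```

```text
[-0.10108729  0.53546173  0.0189945 ] [-4.74807581 -1.24822644  7.43561937] [ 3.69106506e-01  6.19766664e-01  1.50479732e+00  7.82978879e-05
  1.01684710e+00 -4.40296990e-01] 136.3730445774078
```

View pics/s4.png

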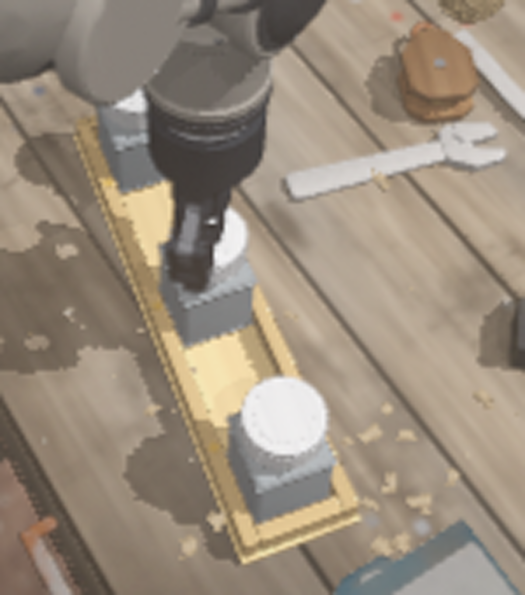

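The canister stands in line in the rack at (208,290) in the crop, with the gripper turned on its cap. Next I'll lift straight up a little and check the force.

{"fn": "servo_tool", "kwargs": {
  "plan": [0,0,-0.004,0,0,0,-0.004,0,0,0,-0.004,0,0,0,0,0]
}}

```text
time: 25.05
ee_pos: [0.5252, 0.2848, 0.0883]
ee_rot: [[-0.724, 0.69, -0.0], [0.69, 0.724, -0.0], [-0.0, -0.0, -1.0]]
force: [-0.9, -0.8, -0.1]
grip_width: 0.0525
grip_force: 62.8
```

{"fn": "servo_tool", "kwargs": {
  "plan": [0,0,-0.008,0,0,0,-0.012,0,0,0,-0.012,0,0,0,-0.012,0,0,0,-0.0075,0,0,0,0,0,0,0,0,0,0,0,0,0]
}}

```text
time: 26.05
ee_pos: [0.5251, 0.2849, 0.119]
ee_rot: [[-0.724, 0.69, -0.001], [0.69, 0.724, -0.0], [0.0, -0.001, -1.0]]
force: [0.2, -0.3, -0.5]
grip_width: 0.0526
grip_force: 62.8
```

Run:
```python
from h import *
s=env.state();print(s["moment"],s["force"],s["ee_pos"])
a=vision.snapshot("scene");save(a,"s5",(200,160,320,300),4)
m=np.array([.5252,.2848,0])
print([proj(a,m+[0,0,z]) for z in(.103,.123,.147)])
```

```text
[0.02846086 0.02310032 0.00956144] [ 0.22008134 -0.28883695 -0.54886112] [0.52511536 0.2848858  0.119034  ]
[array([259. , 228.3]), array([259. , 223.7]), array([259.1, 218.1])]
```

View pics/s5.png

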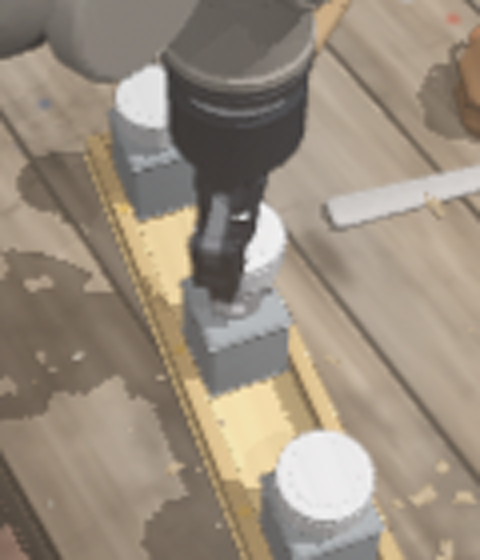

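The cap is held level above the exposed neck (about (240,305) in the crop) and the canister stands in the rack. The wrist reads −0.5 N, which is the cap's weight alone. Handing in.

```bash
python3 -c "
from station import env
print(env.sign_off())"
```

```text
the job is handed in; nothing more can be done
None
```

The tipped canister stands upright mid-rack, and its cap is unscrewed and held level about 2 cm above the open mouth (handed in at about 26 s); however, as I eased the grip to let the canister swing upright it slipped out, dropped upright and pushed the right neighbour about 5 mm along the lane, so I slid that one back to within about 1 mm of where it started.

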